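# Set the chill plate four clicks colder

### The job

The tins on the chill plate must be kept colder. With a fingertip, push the wing of its click-stop dial round clockwise (seen from above) exactly four clicks from where it stands now, without pinching the wing, and then press the round set button in front of the dial all the way down with a fingertip and let it go. Leave the dial at its fourth click, and the tins on the plate and the marker beside it where they are.

Things in the scene. Friction and masses are not known exactly. Their poses are not given: they have to be found in the camera images.
- chiller: White table-top chill plate, fixed to the table: a low box 190 (x) x 370 (y) x 56 mm. Origin at the centre of its underside on the table; its own +x points to its back, away from the robot, +y to its left, z up. Its left half carries a bare metal plate with a 7 mm rim and three tins; its right third is a grey control panel with the dial and, in front of it (-x), the set button.
- dial_axis (a point): Point on the dial's vertical axis, level with the top of its black disc (68 mm above the table, 92 mm across; hub 26 mm across and 5 mm high). On the disc stands one upright grey radial wing, 12 mm thick, from the axis out to 44 mm, its top 23 mm above this point; the rest of the disc is free for a fingertip. The axes are the chiller's.
- wing_tip (a point): Point on the top of the wing, on its centre line, 40 mm out from the dial's axis and 23 mm above the disc. It turns with the dial; its own +x points outwards along the wing.
- dial (a joint): Dial angle in rad, growing clockwise seen from above. It rests at whole clicks of 24 degrees (0.4189 rad), from 0 (end stop) to 7 (end stop), and starts at click 0, 1 or 2. In the chiller's frame the wing points 84 degrees minus this angle, counter-clockwise from +x: left at 0, to the back at 3.5 clicks, right at 7. Half-way through a click it snaps on by itself to the next rest.
- wing_back (a point): Centre of the wing's grip face on its counter-clockwise side (seen from above), 34 x 19 mm, from 7 to 41 mm from the axis, from the disc up: push here to turn clockwise. At 35 mm from the axis it takes up to about 10 N to bring it over a click.
- wing_front (a point): Centre of the same grip face on the clockwise side of the wing. Pressing on both faces at once counts as pinching.
- set_button_top (a point): Centre of the top of the round set button, 26 mm across, 87 mm in front of the dial's axis.
- set_button (a joint): Travel of the set button in m: 0 up, 0.006 fully down; a spring, about 4 N fully down.
- tin_a: Closed gold tin, 66 mm across, 22 mm high, loose, on the plate in the back row next to the dial. Origin at the centre of its underside.
- tin_b: Closed gold tin like tin_a, on the plate in the front row.
- tin_c: Closed gold tin like tin_a, on the plate in the back row, far from the dial.
- side_marker: Marker pen, 130 mm long, 13 mm thick, loose on the table to the left in front of the chill plate.

How it is judged:
On the way, in this order (a step that is already met when the one before it is completed fails the run):
1. the dial rests four clicks clockwise of its start (distance of wing_tip from where it was at the start of the episode between 0.0552 and 0.0634 m), for 0.3 s.
2. the set button is pressed down while the dial is at its fourth click (all of step 1 and value of joint set_button above 0.0045 m), for 0.05 s.
At the end, for the whole second after the job is handed in: The dial is at rest exactly four clicks (96 degrees, within about 8 degrees) clockwise of where it started, and the set button, pressed after that, has come up again (within 1.5 mm) (all of step 1 and value of joint set_button below 0.0015 m and velocity of joint dial between -0.1 and 0.1 rad/s); the robot touches nothing.
It fails at once if a tin on the plate is shifted more than 15 mm or lifted (distance of any of tin_a, tin_b, tin_c from where it was at the start of the episode above 0.015 m).
It fails at once if the marker is shifted more than 30 mm (distance of side_marker from where it was at the start of the episode above 0.03 m).
It fails at once if the wing is pinched: pressed on both faces at once (contact force between the fingers and dial_c3 above 1.5 N and contact force between the fingers and dial_c4 above 1.5 N).
It also fails if it takes over 48 s, if anything falls off the work surface, if the arm or the gripper's body presses on something with over 40 N, if the wrist force passes 120 N, or if a joint passes its speed limit or range.

### The arm

A 6-joint arm with a two-finger parallel gripper is mounted at the origin on a cart in front of the work surface, level with it; the furniture and walls round the work are solid. World frame = base frame: x ahead of the robot, y to its left, z up, the work surface at z = 0. Lengths are in m, angles in rad, forces in N, time in s.
With the tool pointing down it reaches from about 0.275 to 0.825 m from the base axis. Payload 4.9 kg.
Tool frame: the origin (TCP) lies at the very end of the fingers, on their centre line; the grasp point (between the pads) lies 19 mm behind it (arm.grip_depth is the distance from the TCP to the grasp point, in m); x points along the fingers, y is the direction in which the jaws open and shut, and the axes are right-handed (so a half turn about x gives the same grasp; the last joint's range is limited). The gripper opens to 85 mm and grips with 20 to 120 N. Pads are 22 mm wide; open, the fingers measure 114 mm over their backs; the gripper's body (76 mm by 85 mm) begins 54 mm behind the grasp point. The pads swing forward as they close: fully open they stand 13 mm farther back than shut.
Start: joints at [-1.247, 0.326, -0.193, 1.052, 0, 1.437], TCP at [0.243, -0.493, 0.231] pointing down, gripper open.
Joint ranges: [-2.65, 2.65], [-0.97, 1.79], [-1.3, 1.35], [-1.93, 2.1], [-1.47, 1.37], [-3.14, 3.14]. Speed limits (rad/s): [2.57, 2.57, 3.14, 3.14, 3.14, 3.14].

### API

Orientations are given as a rotation vector (axis times angle).
In Python, from bench import status, optics, arm gives the robot as it stands. The module is installed in compiled form; this text tells all that it offers.
- The arm moves only by the tool carry_out, never from a script. Its argument "motion" is a list of rows, each a list of 7 numbers: the finger opening in m, from 0 to 0.0854, then the shift along the world's x, y, z in m, then the turn, a rotation vector about the world's x, y, z in degrees. In form: [[hand, x, y, z, rx, ry, rz], ...]. A call has 1 to 12 rows; each row is the pose to reach, as a shift and turn from the pose commanded when the call began; what a row does not reach only later rows make up. A row lasts 1/10 s, in which the tool goes at most 50 mm and 8.59 degrees, less where a joint would pass 70% of its speed; a pose out of reach is approached as far as the arm can. A call with a gripper value outside its range is refused whole. The fingers move at their own pace and stop on an object; "squeeze" is the grip in N (left out, the last holds). Time passes only in rows, so rows that repeat a pose let the fingers close. It gives the time, the measured TCP pose, the force and the opening at its end, in the units of the state.
- status.get_obs(): the state, without advancing time (a new reading comes with each control period).
- optics.snapshot(name): name is "scene" or "top"; returns a dict with "img" (400x640x3 uint8, red, green, blue), "mtx" (3x3 intrinsics, pixels), "extrinsics" (4x4, takes a point from world to camera coordinates). Camera axes: x right, y down, z forward; pixel columns grow to the right and rows downward; lengths in m; the calibration is good to about 2 mm. A picture is of the moment at which its call begins. There is no depth.
- arm.sign_off(): hands the job in, once; it reports no verdict.
The state is a dict: "t": time; "joint_positions": joint angles; "dq": joint speeds; "joint_efforts": joint torques, N m; "tcp_pos": TCP position; "tool_rot": TCP orientation; "force": force on the tool from outside, world axes, zero at the start; "moment": the same for the moment, N m; "opening": finger opening in m.
Only numpy, scipy, OpenCV 4.12 (cv2) and the standard library are available. Lean on these libraries where they do the work, as an engineer would, in place of code of your own. Each camera call takes 0.05 s, during which the arm holds its last target.

## Working session

There is one attempt and no reset: what is moved stays moved. The work goes in short steps, Python scripts to look and compute and a tool call to move; the robot and the scene stay as the last step left them, time stands still between calls to the robot, and variables do not carry over. Pictures are saved under pics/ and viewed, and the job is handed in when it is done.

Besides the shell and the picture viewer there is one more tool, called after ">>>" as a command line: name --pt "numbers of a row" for each row, then --argument value for the rest. carry_out: Moves the arm, as the interface text tells. Its arguments: {"type":"object","properties":{"motion":{"type":"array"},"squeeze":{"type":"number"}},"required":["motion"]}

```bash
mkdir -p pics; python3 - <<'E'
from bench import status, optics
import cv2,numpy as np
np.set_printoptions(precision=5,suppress=True)
for n in("scene","top"):
    s=optics.snapshot(n); cv2.imwrite(f"pics/{n}0.png",s["img"][:,:,::-1]); np.savez(f"{n}0.npz",**s); print(n,s["mtx"],s["extrinsics"])
print(status.get_obs())
E
```

```text
scene [[437.50649   0.      322.77837]
 [  0.      437.50649 202.0628 ]
 [  0.        0.        1.     ]] [[-0.73781 -0.67465 -0.02181  0.38879]
 [-0.32375  0.38204 -0.86558  0.21172]
 [ 0.5923  -0.63158 -0.50029  0.68295]
 [ 0.       0.       0.       1.     ]]
top [[382.19679   0.      320.31497]
 [  0.      382.19679 197.12223]
 [  0.        0.        1.     ]] [[-0.01177 -0.99993  0.00038  0.07837]
 [-0.98728  0.01156 -0.1586   0.48132]
 [ 0.15859 -0.00224 -0.98734  0.8606 ]
 [ 0.       0.       0.       1.     ]]
{'t': 0.1, 'joint_positions': array([-1.24719,  0.32686, -0.19351,  1.05199, -0.00003,  1.43663]), 'dq': array([-0.0025 , -0.00029,  0.00059, -0.00165,  0.00004, -0.00079]), 'joint_efforts': array([  0.00123, -44.42392,  26.30376,   0.00784,  -0.00011,  -0.00001]), 'tcp_pos': array([ 0.24292, -0.49285,  0.23057]), 'tool_rot': array([ 1.96748,  0.45997, -1.96783]), 'force': array([-0.34473, -0.65719, -0.22771]), 'moment': array([ 0.01397, -0.04444,  0.01911]), 'opening': 0.08525329128782727}
```

View pics/scene0.png

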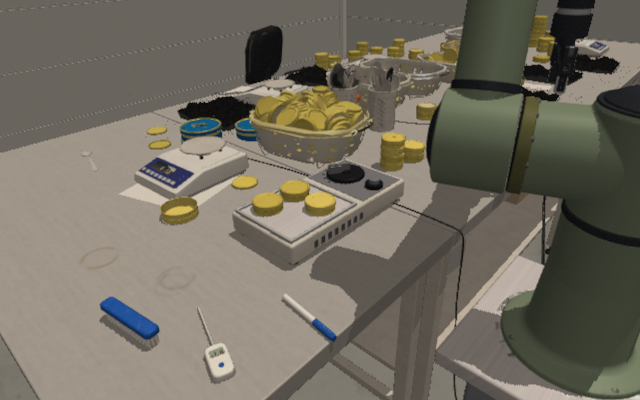

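View pics/top0.png

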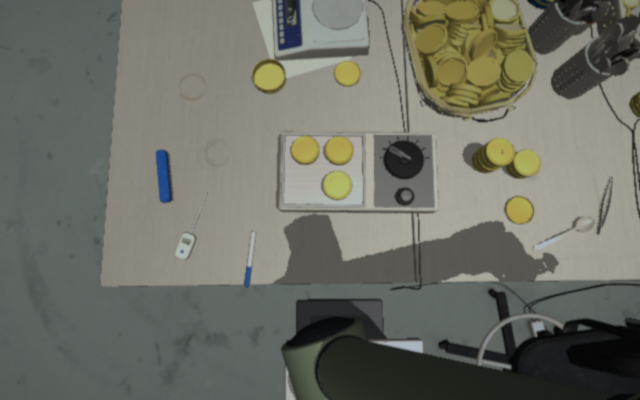

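```bash
python3 - <<'E'
import cv2
a=cv2.imread("pics/top0.png")[120:220,270:445]; cv2.imwrite("pics/topc.png",cv2.resize(a,None,fx=4.5,fy=4.5,interpolation=cv2.INTER_CUBIC))
a=cv2.imread("pics/top0.png")[130:215,365:445]; cv2.imwrite("pics/topd.png",cv2.resize(a,None,fx=7,fy=7,interpolation=cv2.INTER_CUBIC))
a=cv2.imread("pics/scene0.png")[155:265,225:410]; cv2.imwrite("pics/scc.png",cv2.resize(a,None,fx=4,fy=4,interpolation=cv2.INTER_CUBIC))
E
```

```text
(no output)
```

View pics/topc.png

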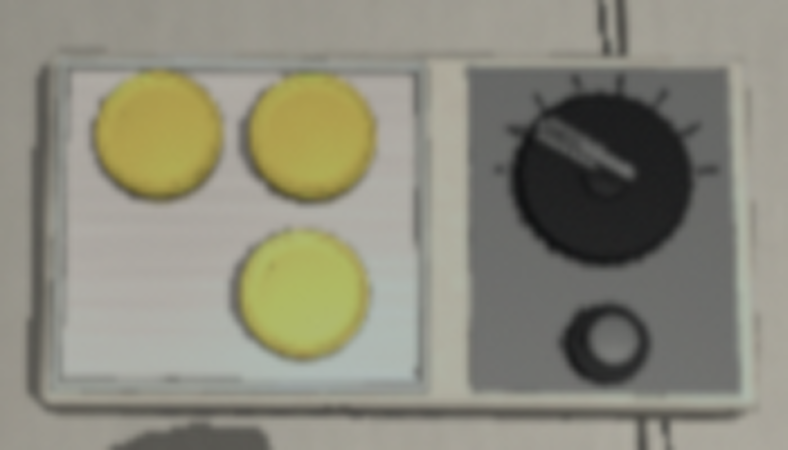

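View pics/topd.png

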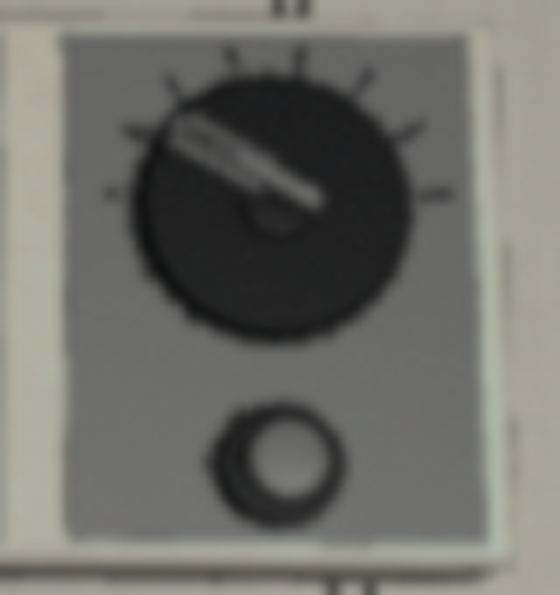

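View pics/scc.png

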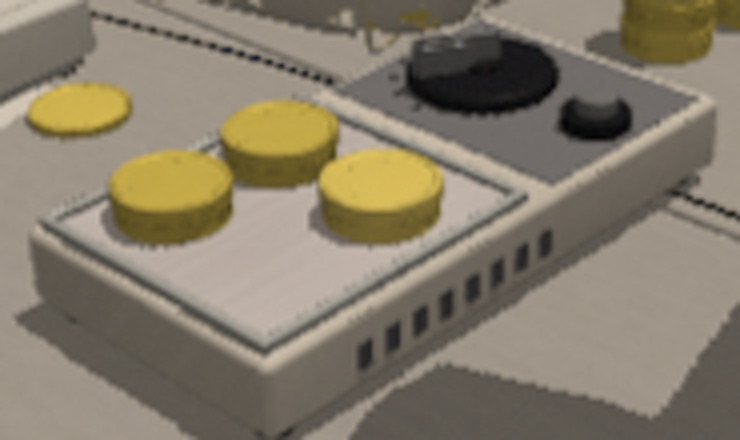

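```bash
cat > h.py <<'E'
import numpy as np,cv2
def ray(n,uv,z,f=None):
    s=np.load(f or f"{n}0.npz"); E=s["extrinsics"];R=E[:3,:3];c=-R.T@E[:3,3]
    d=R.T@np.linalg.solve(s["mtx"],[uv[0],uv[1],1]); return c+d*(z-c[2])/d[2]
def proj(n,P,f=None):
    s=np.load(f or f"{n}0.npz");E=s["extrinsics"];p=s["mtx"]@(E[:3,:3]@np.array(P)+E[:3,3]);return p[:2]/p[2]
E
python3 - <<'E'
from h import *
np.set_printoptions(precision=4,suppress=True)
d=lambda x,y:((x+.5)/7-.5+365,(y+.5)/7-.5+130)
c=lambda x,y:((x+.5)/4.5-.5+270,(y+.5)/4.5-.5+120)
s=lambda x,y:((x+.5)/4-.5+225,(y+.5)/4-.5+155)
print("dial",ray("top",d(273,207),.068),"scene",ray("scene",s(483,74),.068))
for z in(.060,.066,.07): print("btn",z,ray("top",d(290,457),z),ray("scene",s(597,100),z))
for p in[(48,62),(742,62),(752,408),(40,408)]: print(ray("top",c(*p),.056))
print("panel",[ray("top",d(*p),.056) for p in((63,37),(467,37),(490,542),(68,542))])
print("wing tip",ray("top",d(182,125),.091),ray("scene",s(415,45),.091),"root",ray("top",d(316,200),.091))
E
```

```text
dial [ 0.5641 -0.1206  0.068 ] scene [ 0.554 -0.112  0.068]
btn 0.06 [ 0.4817 -0.1241  0.06  ] [ 0.4907 -0.141   0.06  ]
btn 0.066 [ 0.4807 -0.1228  0.066 ] [ 0.4838 -0.1315  0.066 ]
btn 0.07 [ 0.4801 -0.1218  0.07  ] [ 0.4793 -0.1251  0.07  ]
[0.6334 0.1658 0.056 ]
[ 0.6291 -0.1996  0.056 ]
[ 0.4457 -0.1938  0.056 ]
[0.45  0.169 0.056]
panel [array([ 0.6272, -0.0551,  0.056 ]), array([ 0.6256, -0.1917,  0.056 ]), array([ 0.4533, -0.1893,  0.056 ]), array([ 0.455 , -0.0509,  0.056 ])]
wing tip [ 0.5856 -0.0873  0.091 ] [ 0.5796 -0.0801  0.091 ] root [ 0.5602 -0.1293  0.091 ]
```

```bash
cat > ov.py <<'E'
from h import *
import sys
def ov(n,img,crop,k,out,ax,yaw,click,f=None,bz=.068):
    x0,y0,x1,y1=crop
    a=cv2.resize(cv2.imread(img)[y0:y1,x0:x1],None,fx=k,fy=k,interpolation=cv2.INTER_CUBIC)
    def pl(P,col,cl=True):
        q=np.array([(proj(n,p,f)+.5-[x0,y0])*k-.5 for p in P]);cv2.polylines(a,[np.int32(np.round(q*8))],cl,col,1,cv2.LINE_AA,3)
    C=np.array(ax);t=np.linspace(0,2*np.pi,60)[:-1]
    pl([[C[0]+.046*np.cos(i),C[1]+.046*np.sin(i),.068] for i in t],(0,0,255))
    y=np.radians(yaw);b=C-.087*np.array([np.cos(y),np.sin(y)])
    pl([[b[0]+.013*np.cos(i),b[1]+.013*np.sin(i),bz] for i in t],(255,128,0))
    w=y+np.radians(84-24*click);e=np.array([np.cos(w),np.sin(w)]);m=np.array([-e[1],e[0]])
    for z,cc in((.091,(0,255,0)),(.068,(0,255,255))):
        pl([[*(C+r*e+s*m),z] for r,s in((0,-.006),(.044,-.006),(.044,.006),(0,.006))],cc)
    cv2.imwrite(out,a)
E
python3 - <<'E'
from ov import *
a=[.5645,-.1205]
ov("top","pics/top0.png",(365,130,445,215),7,"pics/ot1.png",a,-.7,1)
ov("scene","pics/scene0.png",(320,155,410,210),8,"pics/os1.png",a,-.7,1)
E
```

```text
(no output)
```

View pics/ot1.png

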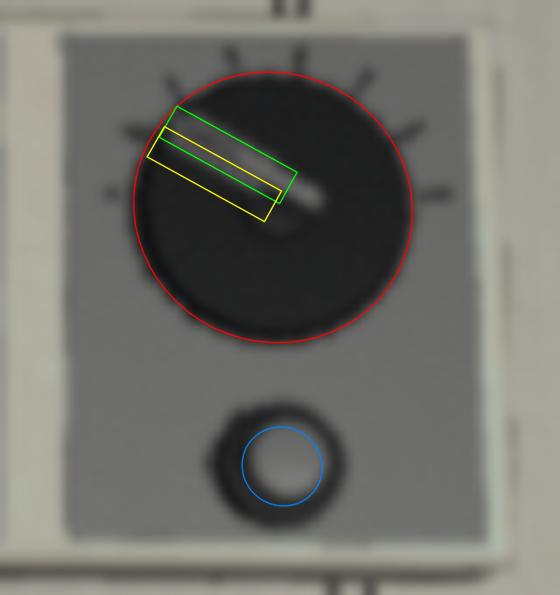

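View pics/os1.png

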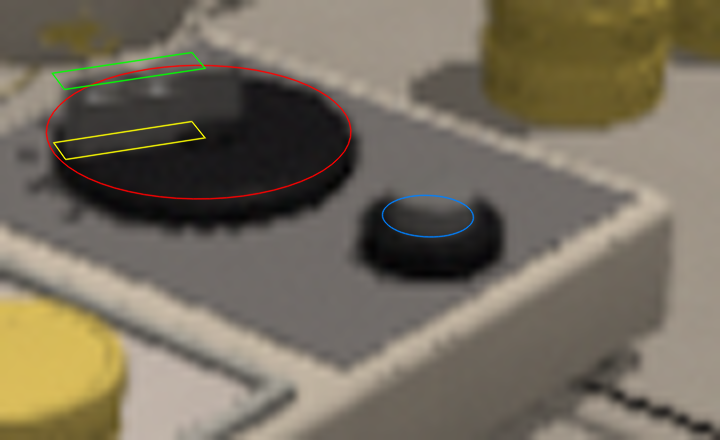

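```bash
python3 - <<'E'
from ov import *
p=proj("scene",[.5645,-.1205,.068]);print(ray("scene",p+[.6,1.1],.068))
a=[.562,-.121]
ov("top","pics/top0.png",(365,130,445,215),7,"pics/ot2.png",a,-.7,1)
ov("scene","pics/scene0.png",(320,155,410,210),8,"pics/os2.png",a,-.7,1)
for n in("top","scene"):
  s=np.load(n+"0.npz");E=s["extrinsics"];print(n,-E[:3,:3].T@E[:3,3])
  print(proj(n,[.243,-.493,.231]))
from scipy.spatial.transform import Rotation as R
print(R.from_rotvec([1.96748,.45997,-1.96783]).as_matrix())
E
```

```text
[ 0.55950936 -0.11679897  0.068     ]
top [0.33963912 0.07472977 0.92601346]
[643.60411883 310.31787284]
scene [-0.04911371  0.61274875  0.53341713]
[552.53787966  92.86862732]
[[-5.22044898e-04  4.41945946e-01 -8.97041531e-01]
 [ 1.47733211e-03 -8.97040334e-01 -4.41946215e-01]
 [-9.99998772e-01 -1.55594402e-03 -1.84605605e-04]]
```

View pics/os2.png

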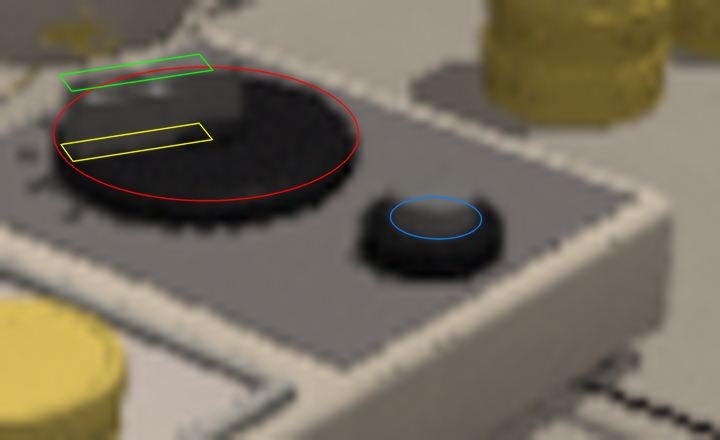

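View pics/ot2.png

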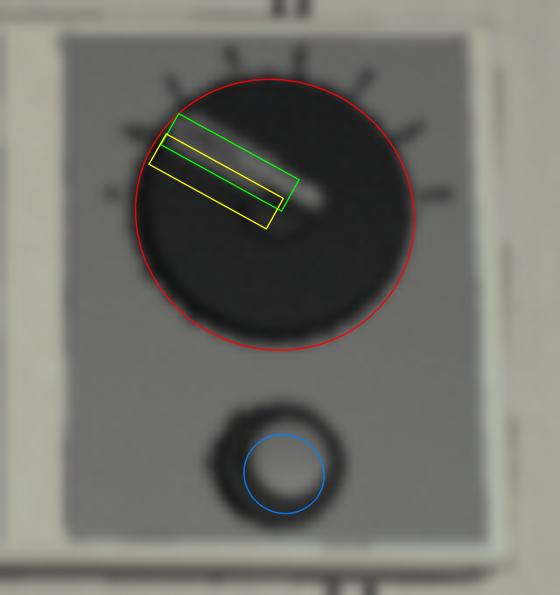

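>>> carry_out --pt "0 0.03 0.04 0 0 0 8" --pt "0 0.06 0.08 0 0 0 16" --pt "0 0.09 0.12 0 0 0 24" --pt "0 0.12 0.16 0 0 0 32" --pt "0 0.15 0.195 0 0 0 40" --pt "0 0.175 0.23 0 0 0 48" --pt "0 0.2 0.265 0 0 0 56" --pt "0 0.225 0.3 0 0 0 64" --pt "0 0.25 0.33 0 0 0 72" --pt "0 0.275 0.36 0 0 0 80" --pt "0 0.3 0.39 0 0 0 88" --pt "0 0.3174 0.4148 0 0 0 96" --squeeze 20

```text
t: 1.3
tcp_pos: [0.5615, -0.0767, 0.2308]
tool_rot: [0.78, 1.427, -0.78]
force: [0.6, -0.3, -0.2]
opening: 0.0
```

>>> carry_out --pt "0 0 0 -0.02 0 0 8" --pt "0 0 0 -0.05 0 0 16" --pt "0 0 0 -0.08 0 0 23" --pt "0 0 0 -0.1 0 0 27" --pt "0 0 0 -0.1 0 0 27" --pt "0 0 0 -0.1 0 0 27"

```text
t: 1.9
tcp_pos: [0.5603, -0.0785, 0.1313]
tool_rot: [0.422, 1.53, -0.422]
force: [-0.1, -0.3, -0.2]
opening: -0.0003
```

```bash
cat > look.py <<'E'
import sys;from bench import status,optics
from h import *
from scipy.spatial.transform import Rotation as R
tag=sys.argv[1]
np.set_printoptions(precision=4,suppress=True)
o=status.get_obs();M=R.from_rotvec(o["tool_rot"]).as_matrix()
print(o["t"],o["tcp_pos"],"F",o["force"],"yaw y",np.degrees(np.arctan2(M[1,1],M[0,1])),"x",M[:,0],"q",o["joint_positions"],o["opening"])
for n,(x0,y0,x1,y1),k in(("top",(345,110,465,220),6),("scene",(300,110,420,220),5)):
    s=optics.snapshot(n);i=np.ascontiguousarray(s["img"][:,:,::-1]);cv2.imwrite(f"pics/{n}_{tag}_full.png",i)
    a=cv2.resize(i[y0:y1,x0:x1],None,fx=k*.55,fy=k*.55,interpolation=cv2.INTER_CUBIC) if 0 else cv2.resize(i[y0:y1,x0:x1],(390,358),interpolation=cv2.INTER_CUBIC)
    q=(proj(n,o["tcp_pos"])-[x0,y0])*[390/(x1-x0),358/(y1-y0)]
    cv2.drawMarker(a,tuple(int(v) for v in q),(255,0,255),0,8)
    out=a if n=="top" else np.hstack([out,a])
cv2.imwrite(f"pics/L_{tag}.png",out)
E
python3 look.py a
```

```text
1.9 [ 0.5603 -0.0785  0.1313] F [-0.1156 -0.2618 -0.2043] yaw y 59.138978617273 x [-0.001   0.0003 -1.    ] q [-0.2697  0.4402 -0.2938  0.8378  0.      0.2689] -0.00029220383171342024
```

View pics/L_a.png

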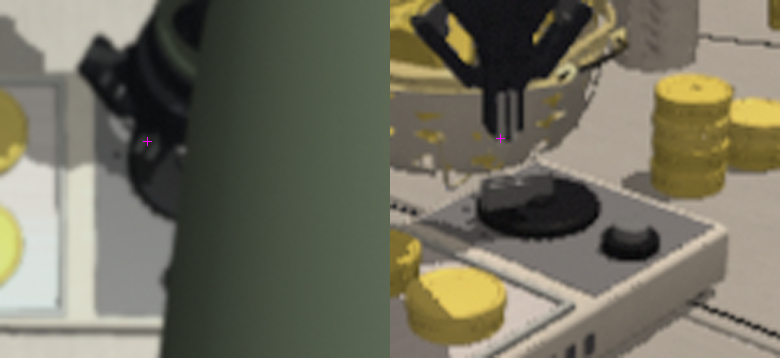

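>>> carry_out --pt "0 0 0 -0.02 0 0 0" --pt "0 0 0 -0.035 0 0 0" --pt "0 0 0 -0.045 0 0 0" --pt "0 0 0 -0.052 0 0 0" --pt "0 0 0 -0.052 0 0 0"

```text
t: 2.5
tcp_pos: [0.5604, -0.0786, 0.0791]
tool_rot: [0.421, 1.53, -0.421]
force: [-0.0, -0.9, 0.3]
opening: 0.0003
```

```bash
python3 look.py b
```

```text
2.5 [ 0.5604 -0.0786  0.0791] F [-0.0115 -0.9123  0.3221] yaw y 59.215932726330564 x [-0.0005  0.0001 -1.    ] q [-0.2697  0.4997 -0.3511  0.7205 -0.      0.2676] 0.00033888909184459686
```

View pics/L_b.png

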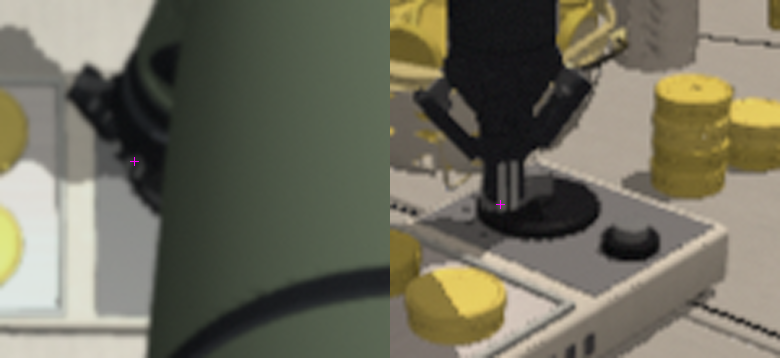

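>>> carry_out --pt "0 0.0026 -0.0015 0 0 0 0" --pt "0 0.0043 -0.0026 0 0 0 0" --pt "0 0.0052 -0.0031 0 0 0 0" --pt "0 0.006 -0.0036 0 0 0 0" --pt "0 0.0069 -0.0041 0 0 0 0" --pt "0 0.0069 -0.0041 0 0 0 0"

```text
t: 3.2
tcp_pos: [0.5675, -0.0827, 0.0793]
tool_rot: [0.421, 1.529, -0.421]
force: [-0.4, -0.7, -0.9]
opening: -0.0004
```

>>> carry_out --pt "0 0.0009 -0.0005 0 0 0 0" --pt "0 0.0017 -0.001 0 0 0 0" --pt "0 0.0026 -0.0015 0 0 0 0" --pt "0 0.0026 -0.0015 0 0 0 0"

```text
t: 3.6
tcp_pos: [0.5686, -0.0833, 0.079]
tool_rot: [0.421, 1.533, -0.42]
force: [-4.4, 2.9, 3.3]
opening: 0.0002
```

```bash
python3 look.py c
```

```text
3.6 [ 0.5686 -0.0833  0.079 ] F [-4.3794  2.8767  3.2567] yaw y 59.2486978045336 x [-0.0027  0.0016 -1.    ] q [-0.2744  0.515  -0.3237  0.7351  0.0008  0.2623] 0.000212454853718389
```

View pics/L_c.png

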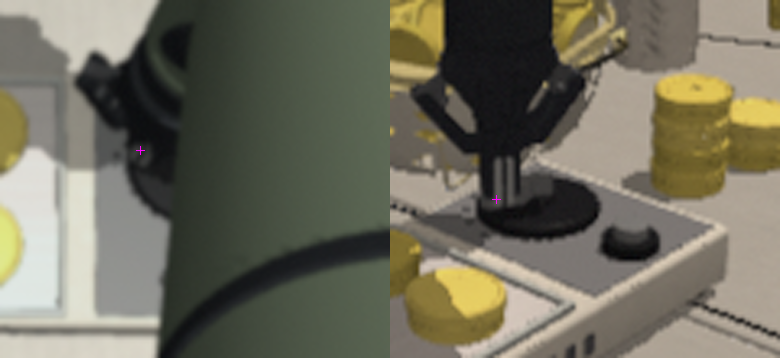

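```bash
python3 - <<'E'
import numpy as np
v=np.array([.0059,.0368])
for t in range(0,100,4):
    a=np.radians(-t);print(t,np.round((np.array([[np.cos(a),-np.sin(a)],[np.sin(a),np.cos(a)]])@v-v)*1000,1))
E
```

```text
0 [0. 0.]
4 [ 2.6 -0.5]
8 [ 5.1 -1.2]
12 [ 7.5 -2. ]
16 [ 9.9 -3.1]
20 [12.2 -4.2]
24 [14.5 -5.6]
28 [16.6 -7.1]
32 [18.6 -8.7]
36 [ 20.5 -10.5]
40 [ 22.3 -12.4]
44 [ 23.9 -14.4]
48 [ 25.4 -16.6]
52 [ 26.7 -18.8]
56 [ 27.9 -21.1]
60 [ 28.9 -23.5]
64 [ 29.8 -26. ]
68 [ 30.4 -28.5]
72 [ 30.9 -31. ]
76 [ 31.2 -33.6]
80 [ 31.4 -36.2]
84 [ 31.3 -38.8]
88 [ 31.1 -41.4]
92 [ 30.7 -44. ]
96 [ 30.1 -46.5]
```

>>> carry_out --pt "0 0.0013 -0.0002 0 0 0 -2" --pt "0 0.0026 -0.0005 0 0 0 -4" --pt "0 0.0039 -0.0008 0 0 0 -6" --pt "0 0.0051 -0.0012 0 0 0 -8" --pt "0 0.0063 -0.0016 0 0 0 -10" --pt "0 0.0075 -0.002 0 0 0 -12" --pt "0 0.0087 -0.0025 0 0 0 -14" --pt "0 0.0087 -0.0025 0 0 0 -14"

```text
t: 4.5
tcp_pos: [0.5786, -0.0862, 0.079]
tool_rot: [0.611, 1.484, -0.61]
force: [-0.9, 2.6, -2.2]
opening: -0.0001
```

```bash
python3 look.py d
```

```text
4.5 [ 0.5786 -0.0862  0.079 ] F [-0.8567  2.5564 -2.246 ] yaw y 45.258040680376595 x [-0.0003  0.0009 -1.    ] q [-0.2744  0.5296 -0.2975  0.7442  0.0008  0.5065] -8.986681133278897e-05
```

View pics/L_d.png

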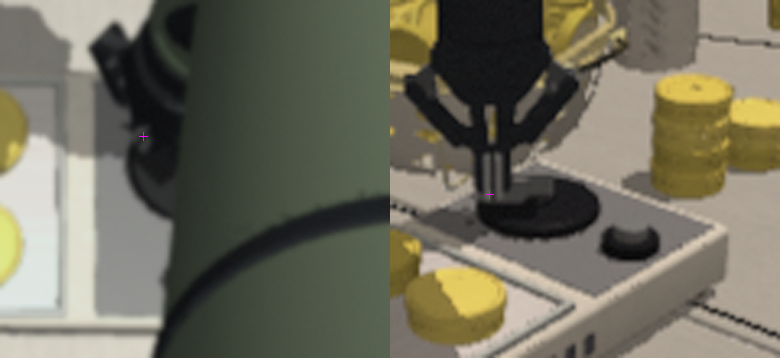

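>>> carry_out --pt "0 0.0024 -0.0011 0 0 0 -4" --pt "0 0.0047 -0.0023 0 0 0 -8" --pt "0 0.0058 -0.0031 0 0 0 -10" --pt "0 0.0069 -0.0038 0 0 0 -12" --pt "0 0.0079 -0.0046 0 0 0 -14" --pt "0 0.0089 -0.0054 0 0 0 -16" --pt "0 0.0099 -0.0062 0 0 0 -18" --pt "0 0.0108 -0.0071 0 0 0 -20" --pt "0 0.0108 -0.0071 0 0 0 -20"

```text
t: 5.5
tcp_pos: [0.5892, -0.093, 0.0791]
tool_rot: [0.879, 1.387, -0.878]
force: [-0.8, 3.2, -0.3]
opening: 0.0
```

```bash
python3 look.py e
```

```text
5.5 [ 0.5892 -0.093   0.0791] F [-0.7736  3.234  -0.3119] yaw y 25.272910038942843 x [-0.0005  0.0014 -1.    ] q [-0.2808  0.5478 -0.2641  0.7597  0.0012  0.8489] 2.3217325933691667e-06
```

View pics/L_e.png

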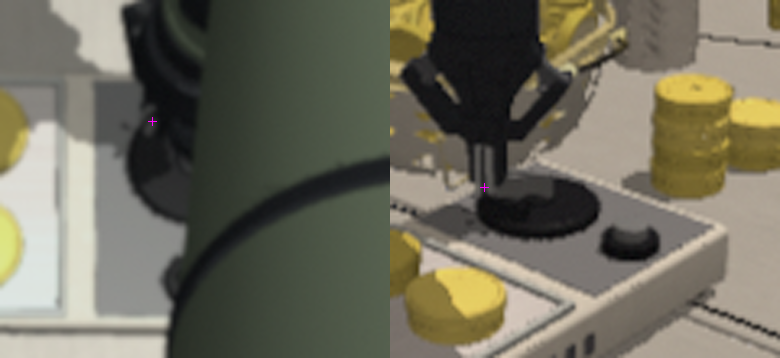

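```bash
python3 - <<'E'
from ov import *
a=[.561,-.119]
for c in(2,3): ov("scene","pics/scene_e_full.png",(320,145,400,200),5,f"pics/oe{c}.png",a,-.7,c)
cv2.imwrite("pics/oe.png",np.hstack([cv2.imread(f"pics/oe{c}.png") for c in(2,3)]))
E
```

```text
(no output)
```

View pics/oe.png

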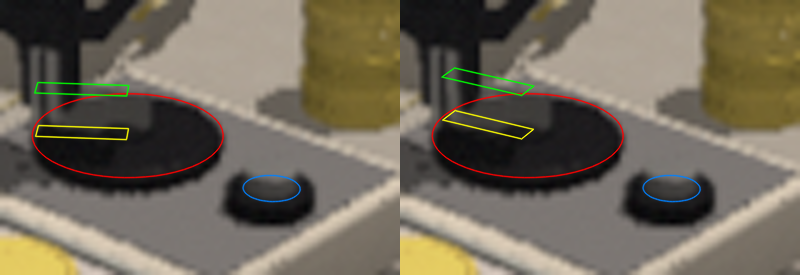

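>>> carry_out --pt "0 0.0009 -0.0009 0 0 0 -2" --pt "0 0.0018 -0.0019 0 0 0 -4" --pt "0 0.0018 -0.0019 0 0 0 -4"

```text
t: 5.9
tcp_pos: [0.5919, -0.0966, 0.0795]
tool_rot: [0.931, 1.36, -0.933]
force: [-0.7, 0.0, -0.2]
opening: -0.0003
```

```bash
python3 look.py f
```

```text
5.9 [ 0.5919 -0.0966  0.0795] F [-0.6569  0.025  -0.1708] yaw y 21.238196375244208 x [ 0.001  -0.0019 -1.    ] q [-0.2841  0.5511 -0.2569  0.7612 -0.0016  0.9161] -0.00030310402367242286
```

View pics/L_f.png

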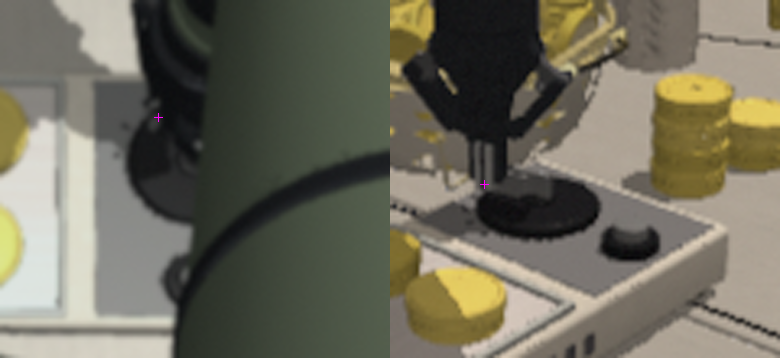

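>>> carry_out --pt "0 0.0018 -0.0019 0 0 0 -4" --pt "0 0.0034 -0.004 0 0 0 -8" --pt "0 0.0041 -0.0051 0 0 0 -10" --pt "0 0.0048 -0.0062 0 0 0 -12" --pt "0 0.0054 -0.0073 0 0 0 -14" --pt "0 0.006 -0.0084 0 0 0 -16" --pt "0 0.0066 -0.0096 0 0 0 -18" --pt "0 0.0071 -0.0108 0 0 0 -20" --pt "0 0.0071 -0.0108 0 0 0 -20"

```text
t: 6.9
tcp_pos: [0.5984, -0.1055, 0.0794]
tool_rot: [1.194, 1.221, -1.192]
force: [0.4, 4.1, 0.3]
opening: -0.0002
```

>>> carry_out --pt "0 0.0005 -0.0012 0 0 0 -2" --pt "0 0.0009 -0.0025 0 0 0 -4" --pt "0 0.0009 -0.0025 0 0 0 -4"

```text
t: 7.2
tcp_pos: [0.5996, -0.1098, 0.0795]
tool_rot: [1.243, 1.185, -1.245]
force: [0.3, 0.0, 0.3]
opening: -0.0
```

```bash
python3 look.py g
```

```text
7.2 [ 0.5996 -0.1098  0.0795] F [0.3082 0.0296 0.287 ] yaw y -2.7426594199408223 x [ 0.0005 -0.0016 -1.    ] q [-0.3014  0.5671 -0.2278  0.775  -0.0013  1.3172] -4.0988296128559216e-05
```

View pics/L_g.png

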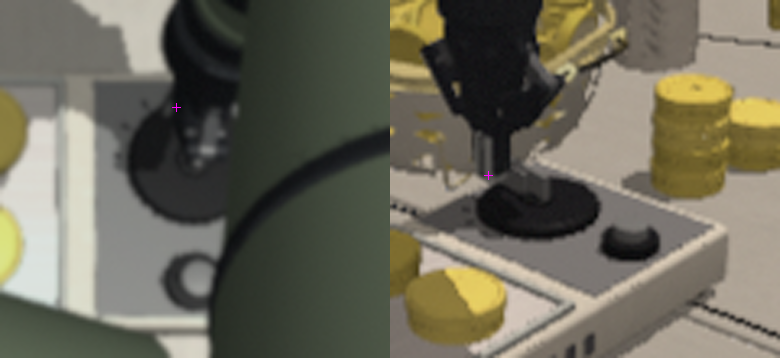

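>>> carry_out --pt "0 0.0008 -0.0025 0 0 0 -4" --pt "0 0.0014 -0.0049 0 0 0 -8" --pt "0 0.0016 -0.0062 0 0 0 -10" --pt "0 0.0018 -0.0075 0 0 0 -12" --pt "0 0.0019 -0.0088 0 0 0 -14" --pt "0 0.002 -0.0101 0 0 0 -16" --pt "0 0.002 -0.0114 0 0 0 -18" --pt "0 0.002 -0.0127 0 0 0 -20" --pt "0 0.002 -0.0127 0 0 0 -20"

```text
t: 8.2
tcp_pos: [0.6017, -0.1208, 0.0794]
tool_rot: [1.496, 0.996, -1.493]
force: [0.7, 3.1, 0.4]
opening: -0.0004
```

>>> carry_out --pt "0 0 -0.0013 0 0 0 -2" --pt "0 -0.0001 -0.0026 0 0 0 -4" --pt "0 -0.0001 -0.0026 0 0 0 -4"

```text
t: 8.5
tcp_pos: [0.6012, -0.125, 0.0794]
tool_rot: [1.543, 0.95, -1.544]
force: [0.0, -0.1, 0.5]
opening: -0.0005
```

```bash
python3 look.py i
```

```text
8.5 [ 0.6012 -0.125   0.0794] F [ 0.0068 -0.0969  0.4901] yaw y -26.73398362045719 x [-0.0001 -0.0014 -1.    ] q [-0.3245  0.5747 -0.214   0.7818 -0.0014  1.7129] -0.0004731406338638272
```

View pics/L_i.png

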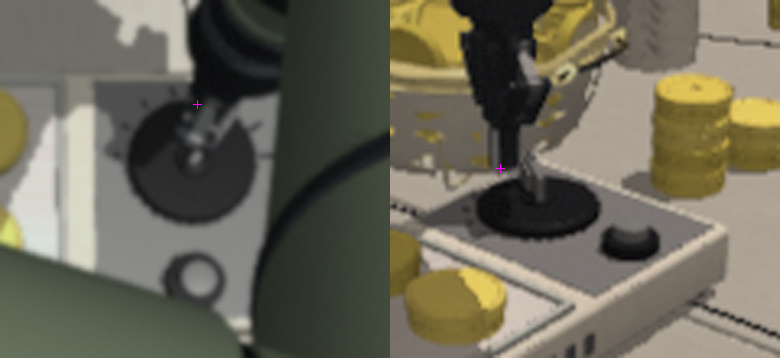

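>>> carry_out --pt "0 0.002 0.004 0 0 0 0" --pt "0 0.0045 0.009 0 0 0 0" --pt "0 0.0045 0.009 0.02 0 0 0" --pt "0 0.0045 0.009 0.06 0 0 0" --pt "0 0.0045 0.009 0.1 0 0 0" --pt "0 -0.03 -0.02 0.12 0 0 0" --pt "0 -0.07 -0.06 0.12 0 0 0" --pt "0 -0.11 -0.1 0.12 0 0 0" --pt "0 -0.14 -0.14 0.12 0 0 0" --pt "0 -0.16 -0.18 0.12 0 0 0" --pt "0 -0.18 -0.22 0.12 0 0 0" --pt "0 -0.18 -0.22 0.12 0 0 0"

```text
t: 9.8
tcp_pos: [0.4191, -0.3491, 0.1996]
tool_rot: [1.547, 0.944, -1.55]
force: [-0.0, 0.4, 0.7]
opening: -0.0
```

```bash
python3 look.py j
```

```text
9.8 [ 0.4191 -0.3491  0.1996] F [-0.0095  0.3846  0.7112] yaw y -27.150240642381075 x [ 0.     -0.0029 -1.    ] q [-0.8287  0.3396 -0.2578  0.9712 -0.0019  1.2159] -3.902258703748092e-05
```

View pics/L_j.png

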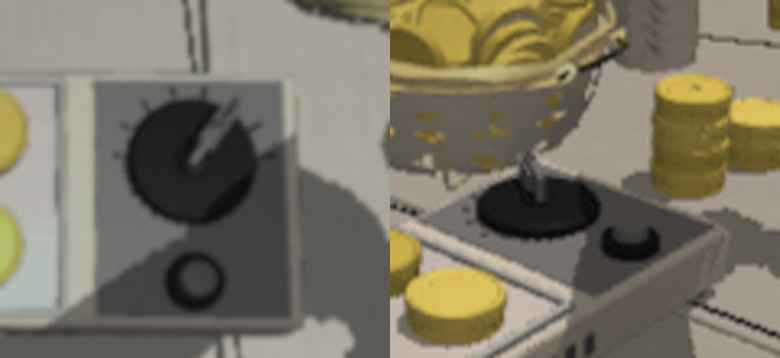

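```bash
python3 - <<'E'
from h import *
import cv2
x0,y0,x1,y1=385,180,425,210
i=cv2.imread("pics/top_j_full.png");cv2.imwrite("pics/bt.png",cv2.resize(i[y0:y1,x0:x1],None,fx=10,fy=10,interpolation=cv2.INTER_CUBIC))
x0,y0=480-0,0
for z in(.062,.066,.07):print(ray("top",(406.1,196),z),ray("top",(404.9,196.6),z))
i=cv2.imread("pics/scene_j_full.png")[170:200,360:400];cv2.imwrite("pics/bs.png",cv2.resize(i,None,fx=10,fy=10,interpolation=cv2.INTER_CUBIC))
E
```

```text
[ 0.47871839 -0.12377527  0.062     ] [ 0.47735878 -0.12096086  0.062     ]
[ 0.47807452 -0.12285628  0.066     ] [ 0.4767212 -0.1200549  0.066    ]
[ 0.47743064 -0.12193729  0.07      ] [ 0.47608362 -0.11914894  0.07      ]
```

View pics/bt.png

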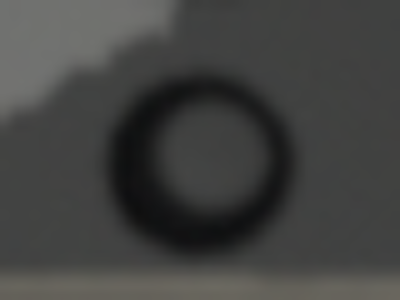

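View pics/bs.png

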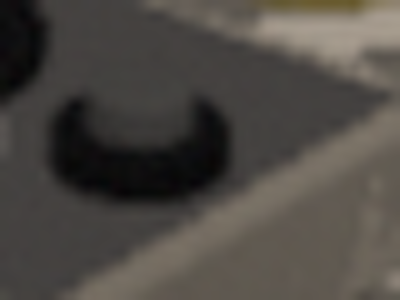

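>>> carry_out --pt "0 0.01 0.04 0 0 0 0" --pt "0 0.02 0.08 0 0 0 0" --pt "0 0.03 0.12 0 0 0 0" --pt "0 0.04 0.16 0 0 0 0" --pt "0 0.05 0.2 0 0 0 0" --pt "0 0.0568 0.2228 -0.03 0 0 0" --pt "0 0.0568 0.2228 -0.06 0 0 0" --pt "0 0.0568 0.2228 -0.09 0 0 0" --pt "0 0.0568 0.2228 -0.1 0 0 0" --pt "0 0.0568 0.2228 -0.1 0 0 0"

```text
t: 10.9
tcp_pos: [0.477, -0.1197, 0.0982]
tool_rot: [1.542, 0.955, -1.545]
force: [-0.3, 0.5, -0.5]
opening: -0.0002
```

```bash
python3 look.py k
```

```text
10.9 [ 0.477  -0.1197  0.0982] F [-0.3317  0.4832 -0.4755] yaw y -26.64259232937624 x [-0.0031  0.0015 -1.    ] q [-0.3961  0.3609 -0.5239  0.6894  0.0002  1.6397] -0.00019964229626446395
```

View pics/L_k.png

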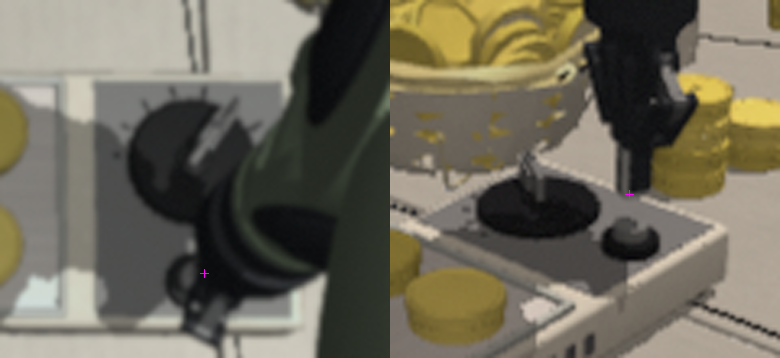

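>>> carry_out --pt "0 0 0 -0.012 0 0 0" --pt "0 0 0 -0.018 0 0 0" --pt "0 0 0 -0.022 0 0 0" --pt "0 0 0 -0.022 0 0 0" --pt "0 0 0 -0.022 0 0 0"

```text
t: 11.5
tcp_pos: [0.4779, -0.1216, 0.0774]
tool_rot: [1.544, 0.951, -1.545]
force: [-0.9, -0.2, 1.9]
opening: -0.0001
```

>>> carry_out --pt "0 0 0 -0.002 0 0 0" --pt "0 0 0 -0.002 0 0 0"

```text
t: 11.7
tcp_pos: [0.478, -0.1216, 0.0754]
tool_rot: [1.544, 0.95, -1.545]
force: [-1.2, 0.7, 2.4]
opening: -0.0002
```

>>> carry_out --pt "0 0 0 -0.002 0 0 0" --pt "0 0 0 -0.002 0 0 0"

```text
t: 11.9
tcp_pos: [0.4781, -0.1216, 0.0733]
tool_rot: [1.544, 0.95, -1.544]
force: [-0.2, -0.1, 3.5]
opening: -0.0
```

>>> carry_out --pt "0 0 0 -0.002 0 0 0" --pt "0 0 0 -0.002 0 0 0"

```text
t: 12.1
tcp_pos: [0.4781, -0.1216, 0.072]
tool_rot: [1.544, 0.95, -1.544]
force: [-2.8, 0.5, 10.4]
opening: 0.0003
```

>>> carry_out --pt "0 0 0 -0.0015 0 0 0" --pt "0 0 0 -0.0015 0 0 0" --pt "0 0 0 -0.0015 0 0 0"

```text
t: 12.4
tcp_pos: [0.4782, -0.1217, 0.0716]
tool_rot: [1.544, 0.949, -1.544]
force: [-6.2, 1.5, 22.1]
opening: -0.0002
```

```bash
python3 look.py l; python3 - <<'E'
import cv2,numpy as np
o=[cv2.resize(cv2.imread(f"pics/scene_{t}_full.png")[150:205,350:400],None,fx=7,fy=7,interpolation=cv2.INTER_CUBIC) for t in("k","l")]
cv2.imwrite("pics/kl.png",np.hstack(o))
E
```

```text
12.4 [ 0.4782 -0.1217  0.0716] F [-6.1914  1.5484 22.1351] yaw y -26.765106451761827 x [ 0.0009 -0.0009 -1.    ] q [-0.3986  0.398  -0.5524  0.6192 -0.0005  1.6394] -0.00020535893139982561
```

View pics/kl.png

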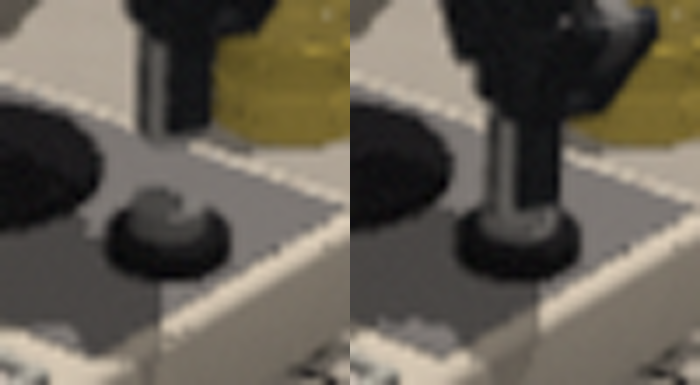

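>>> carry_out --pt "0 0 0 0.005 0 0 0" --pt "0 0 0 0.015 0 0 0" --pt "0 0 0 0.05 0 0 0" --pt "0 0 0 0.1 0 0 0" --pt "0 -0.02 -0.04 0.12 0 0 0" --pt "0 -0.04 -0.08 0.12 0 0 0" --pt "0 -0.06 -0.12 0.12 0 0 0" --pt "0 -0.06 -0.16 0.12 0 0 0" --pt "0 -0.06 -0.2 0.12 0 0 0" --pt "0 -0.06 -0.23 0.12 0 0 0" --pt "0 -0.06 -0.23 0.12 0 0 0" --pt "0 -0.06 -0.23 0.12 0 0 0"

```text
t: 13.7
tcp_pos: [0.4177, -0.3515, 0.1894]
tool_rot: [1.546, 0.951, -1.545]
force: [0.1, -0.0, -0.1]
opening: -0.0001
```

```bash
python3 look.py m; python3 - <<'E'
import cv2,numpy as np
o=[cv2.resize(cv2.imread(f"pics/{n}_{t}_full.png")[y:y+70,x:x+70],None,fx=5,fy=5,interpolation=cv2.INTER_CUBIC) for t in "jm" for n,x,y in(("scene",330,150),("top",375,135))]
cv2.imwrite("pics/jm.png",np.vstack([np.hstack(o[:2]),np.hstack(o[2:])])[:600*2][::1])
im=cv2.imread("pics/jm.png");cv2.imwrite("pics/jm.png",cv2.resize(im,(590,590)))
E
```

```text
13.7 [ 0.4177 -0.3515  0.1894] F [ 0.1385 -0.0125 -0.1173] yaw y -26.834435457439454 x [-0.0004  0.0013 -1.    ] q [-0.8351  0.3511 -0.2687  0.9522  0.0006  1.204 ] -6.828904308385874e-05
```

View pics/jm.png

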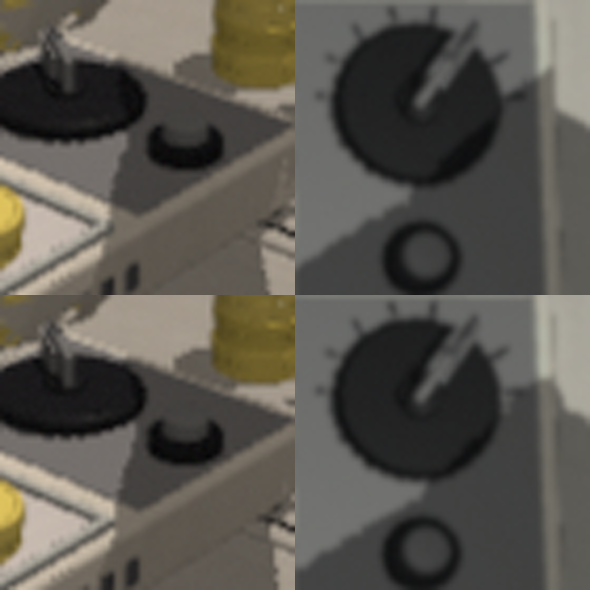

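View pics/top_m_full.png

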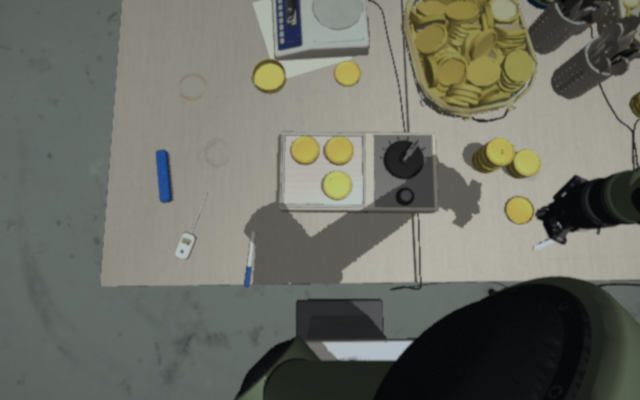

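```bash
python3 -c "
from bench import arm
print(arm.sign_off())"
```

```text
the job is handed in; nothing more can be done
None
```

The dial is turned four clicks clockwise, the set button has been pressed and released, and the job is handed in. It took about 14 s of the 48 s, and sign-off gives no verdict.

- **Dial:** I pushed the wing's counter-clockwise face with the closed fingertips. The push force fell to about 0 as clicks 2, 3 and 4 went over. Click 1 showed no such clean drop, so I inferred it from where the wing ended up. The wing read about 59.5° at the start (click 1) and about −35° at the end (click 5 is −36°). That is roughly 95° of turn against the 96° asked for.
- **Pinching:** The fingers stayed closed and only met that one face, so the wing was not pinched.
- **Button:** It gave way for about 6 mm and then stopped hard at z of about 0.072 m, with 22 N at the end. The pictures show the cap sinking by about the same amount. After I lifted off, it looks the same as before the press.
- **Last pictures:** The tins and the marker are where they started, and the arm is clear with the wrist force near zero.
- **Disagreement:** The two cameras differed by about 3–5 mm on where the dial's axis lies. I used a compromise position and confirmed it by feeling for first contact with the wing.

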